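# Release the cam and push the cup carriage home under the dripper

### The job

The teacup stands on the sliding carriage of the pour-over coffee stand, but the round cam plate beside it blocks the carriage. With a fingertip push the peg of the cam round until the cam is at its low point (peg pointing straight away from the carriage's roller, towards the tower end of the stand), and only then push the carriage forward by its upright front plate until it is fully home and the cup stands below the dripper. Push gently and grip nothing; do not touch, lift or spill the cup, leave the things standing around where they are, and finish clear of everything.

Things in the scene. Friction and masses are not known exactly. Their poses are not given: they have to be found in the camera images.
- stand: Fixed pour-over stand, turned up to 13 deg. Origin on the worktop below the dripper; x forward along the carriage's travel (away from robot), y left, z up. Wooden plinth 14 mm high, x -220 to 80, y +-65, with a side wing (x -185 to -25, y -230 to -60) bearing the cam. At x 74 two posts 176 mm high carry a white conical dripper (96 mm wide, 136 to 203 mm high) above the origin.
- cam_axis (a point): Point on the cam's vertical turning axis at the height of the cam plate's top face, 34 mm above the worktop; fixed to the stand at x -80, y -165 mm, axes like the stand's. The plate is a steel disc, 70 mm diameter, 18 to 34 mm high, mounted off-centre: the disc's centre lies 20 mm from the axis, towards the peg.
- cam_peg (a point): On the upright steel peg of the cam plate, 78 mm above the worktop, 2 mm below the peg's top. The peg is smooth and slippery, 13 mm in diameter, free from 37 to 80 mm above the worktop, and stands 40 mm from the cam axis on the high side of the cam. Low point: peg straight ahead of the axis in the stand's +x.
- cam (a joint): Cam angle, rad, counter-clockwise from above positive. 0: peg towards stand -x, high point at the carriage's roller (blocked). +3.14 or -3.14: low point, peg towards stand +x (free), reached either way round; stops at +-3.9. Starts between -1.6 and 1.6. It turns at about 3 N on the peg, stays where it is left and does not turn when the carriage is pushed against it.
- carriage (a joint): Travel of the carriage along stand +x, m: 0 to 0.045; 0.045 is fully home against its end stop. With the cam high it can go only about 0.006; it goes home freely when the cam is within about 0.4 rad of the low point. It takes 2 to 3 N to slide and stays where it is left.
- push_plate (a point): Middle of the near face of the carriage's upright push plate, 60 mm above the worktop: push here along stand +x. Plate 84 mm wide, 10 mm thick, top at 76 mm; point at stand x -165 mm at carriage 0, 120 mm behind the cup. A flat arm (27 mm high) reaches from the carriage to stand y -180 and bears a roller (20 mm wide, up to 34 mm high) in front of the cam, at x -151, y -165 at carriage 0.
- teacup: White teacup, 91 x 122 x 72 mm with its handle, upright on the carriage deck, 28 mm above the worktop, handle to the stand's left. Origin at underside height in the middle of its outline with handle; z up. Only to be carried along by the carriage.
- under_dripper (a point): Point at deck height (28 mm) straight below the dripper, where the centre of the cup's bowl should end.
- sugar_bowl: Bystander: round white bowl, 67 mm wide, 40 mm high, left of the stand. Origin at the centre of its underside.
- honey_jar: Bystander: honey jar with red cap, 58 mm wide, 68 mm high, left of the stand. Origin at the centre of its underside.
- wine_cork: Bystander: upright cork, 24 mm wide, 44 mm high, standing on the worktop between the tower and the cam's wing. Origin at the centre of its underside.
- salt_cellar: Bystander: round grey-green bowl, 63 mm wide, 36 mm high, right of the cam. Origin at the centre of its underside.
- teaspoon: Bystander: teaspoon 130 mm long lying left of the stand's near end. Origin at the centre of its underside.
- cup_bowl (a point): Centre of the underside of the cup's bowl (bowl 91 mm wide), on the cup.

How it is judged:
By the outcome, as a careful person would: the job done as asked, in the order asked, and still so for the second after the job is handed in, with the robot touching nothing.
It also fails if it takes over 50 s, if anything falls off the work surface, if the arm or the gripper's body presses on something with over 40 N, if the wrist force passes 120 N, or if a joint passes its speed limit or range.

### The arm

A 6-joint arm with a two-finger parallel gripper is mounted at the origin on a cart in front of the work surface, level with it; the furniture and walls round the work are solid. World frame = base frame: x ahead of the robot, y to its left, z up, the work surface at z = 0. Lengths are in m, angles in rad, forces in N, time in s.
With the tool pointing down it reaches from about 0.25 to 0.775 m from the base axis. Payload 4 kg.
Tool frame: the origin (TCP) lies midway between the tips of the shut fingers; the grasp point (between the pads) lies 19 mm behind it; y points along the fingers, x is the direction in which the jaws open and shut, and the axes are right-handed (so a half turn about y gives the same grasp; the last joint's range is limited). The gripper opens to 94 mm and grips with 3 to 60 N. Pads are 16 mm wide; open, the fingers measure 119 mm over their backs; the gripper's body (75 mm by 177 mm) begins 78 mm behind the grasp point.
Start: joints at [-1.261, 0.087, 1.371, -0, 1.684, -0.103], TCP at [0.221, -0.504, 0.206] pointing down, gripper open.
Joint ranges: [-3.1, 3.1], [-0.76, 2.03], [0.27, 2.55], [-1.08, 4.22], [0.17, 2.65], [-2.57, 2.57]. Speed limits (rad/s): [2.79, 2.79, 3.14, 3.14, 3.14, 3.14].

### API

Orientations are given as [roll, pitch, yaw] about the fixed x, y, z axes, in that order (R = Rz(yaw) Ry(pitch) Rx(roll)).
In Python, from bench import robot, snapshot, camera_info, ticket gives the robot as it stands.
- The arm moves only by the shell command python3 -m creep 'ROWS'. ROWS is JSON, a list of rows, each an object with "slide": the shift along the tool's x, y, z in mm, a list of three; "roll": the turn about the tool's y in degrees; "grip": the closure, from 0 (fully open) to 1 (shut). In form: [{"slide": [x, y, z], "roll": roll, "grip": grip}, ...]. A call has 1 to 20 rows; each row is the pose to reach, as a shift and turn from the pose commanded when the call began, along the tool's axes at that moment; what a row does not reach only later rows make up. A row lasts 1/12 s, in which the tool goes at most 41.7 mm and 7.16 degrees, less where a joint would pass 70% of its speed; a pose out of reach is approached as far as the arm can. A call with a gripper value outside its range is refused whole. The fingers move at their own pace and stop on an object; the grip force is fixed at half the most. Time passes only in rows, so rows that repeat a pose let the fingers close. It gives the time, the measured TCP pose, the force and the opening at its end, in the units of the state.
- robot.get_obs(): the state, without advancing time (a new reading comes with each control period).
- snapshot(name): name is "side" or "top"; returns the picture (400x640x3 uint8, red, green, blue); there is no depth.
- camera_info(name): a dict with "fx", "fy", "cx", "cy" (pixels), "cam_to_world" (4x4, takes a point from camera to world coordinates). Camera axes: x right, y down, z forward; pixel columns grow to the right and rows downward; lengths in m; the calibration is good to about 2 mm. A picture is of the moment at which its call begins. camera_info takes no time and is no camera call.
- ticket.close_job(): hands the job in, once; it reports no verdict.
The state is a dict: "time": time; "joint_positions": joint angles; "qvel": joint speeds; "joint_torque": joint torques, N m; "tool_pos": TCP position; "ee_rot": TCP orientation; "wrist_force": force on the tool from outside, world axes, zero at the start; "wrist_torque": the same for the moment, N m; "width": finger opening in m.
Only numpy, scipy, OpenCV 4.12 (cv2) and the standard library are available. Lean on these libraries where they do the work, as an engineer would, in place of code of your own. Each camera call takes 0.05 s, during which the arm holds its last target.

## Working session

There is one attempt and no reset: what is moved stays moved. The work goes in short steps, Python scripts to look and compute and a shell command to move; the robot and the scene stay as the last step left them, time stands still between calls to the robot, and variables do not carry over. Pictures are saved under pics/ and viewed, and the job is handed in when it is done.

```bash
mkdir -p pics; ls
python3 - <<'E'
from bench import robot, snapshot, camera_info
import cv2
for n in("side","top"):
    im=snapshot(n); cv2.imwrite(f"pics/{n}0.png",im[:,:,::-1])
    c=camera_info(n); print(n,{k:(v if not hasattr(v,'shape') else v.round(4).tolist()) for k,v in c.items()})
print(robot.get_obs())
E
```

```text
pics
side {'fx': 432.76986858698666, 'fy': 432.76986858698666, 'cx': 315.9642974169089, 'cy': 196.47427400920373, 'cam_to_world': [[0.9561, -0.144, 0.2551, 0.3297], [-0.2929, -0.4868, 0.823, -0.8243], [0.0057, -0.8616, -0.5076, 0.55], [0.0, 0.0, 0.0, 1.0]]}
top {'fx': 412.0567800881063, 'fy': 412.0567800881063, 'cx': 320.719030613203, 'cy': 195.36259927857256, 'cam_to_world': [[0.0147, -0.9955, 0.0935, 0.4928], [-0.9999, -0.0144, 0.0041, -0.067], [-0.0027, -0.0935, -0.9956, 1.1852], [0.0, 0.0, 0.0, 1.0]]}
{'time': 0.1, 'joint_positions': array([-1.26111624e+00,  8.78740240e-02,  1.37205337e+00, -1.77441219e-05,
        1.68358723e+00, -1.03145434e-01]), 'qvel': array([-0.00033263, -0.00279316, -0.00375019,  0.00209576,  0.00178372,
        0.0019729 ]), 'joint_torque': array([ 3.34518023e-03, -3.41251910e+01, -3.03302300e+01,  7.19637517e-02,
        3.03629483e-02, -9.17917032e-05]), 'tool_pos': array([ 0.22048139, -0.50335528,  0.20445032]), 'ee_rot': array([-1.57061598,  0.00191357, -1.15797261]), 'wrist_force': array([0.56724452, 0.42746097, 0.45410752]), 'wrist_torque': array([-0.00807312, -0.01397237, -0.02359323]), 'width': 0.09391710458336723}
```

View pics/side0.png

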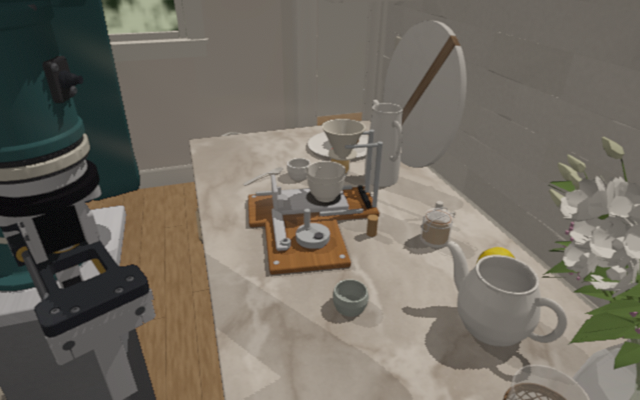

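View pics/top0.png

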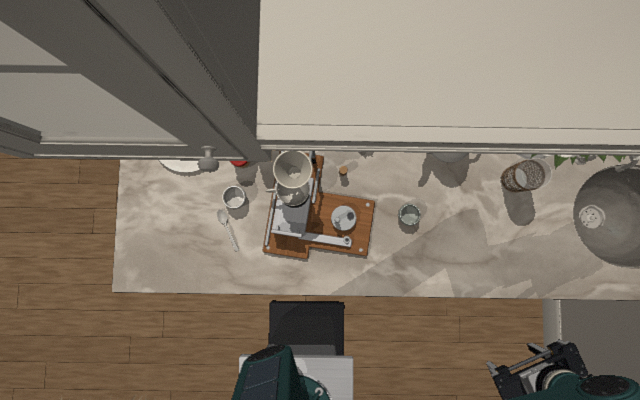

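The side view shows the stand at about (320,215). The top view shows the stand at (265-375, 150-258), with the cam near (343,217). I'll enlarge both.

Run:
```python
import cv2
a=cv2.imread("pics/side0.png")[110:330,230:480]; b=cv2.imread("pics/top0.png")[145:265,210:430]
cv2.imwrite("pics/side0c.png",cv2.resize(a[60:180,0:160],None,fx=5,fy=5,interpolation=cv2.INTER_CUBIC))
cv2.imwrite("pics/top0c.png",cv2.resize(b[:, 40:180],None,fx=5,fy=5,interpolation=cv2.INTER_CUBIC))
```

```text
(no output)
```

View pics/side0c.png

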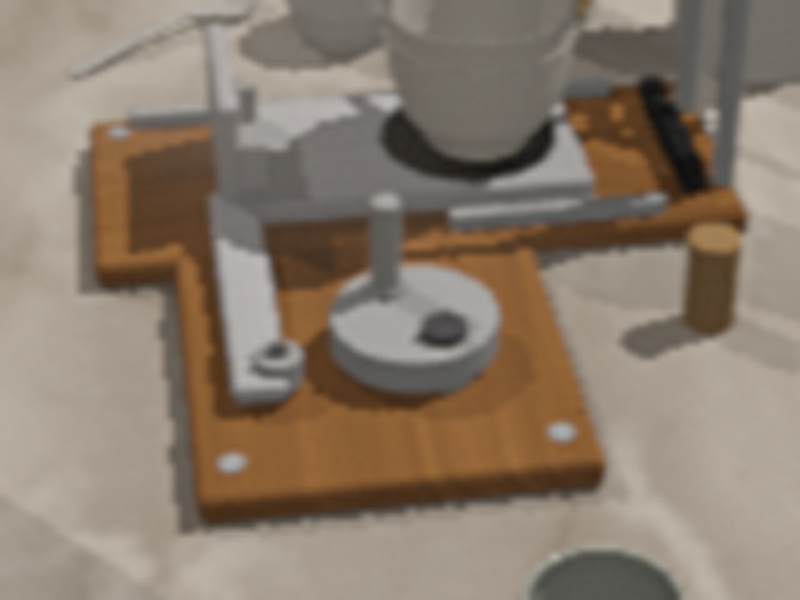

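View pics/top0c.png

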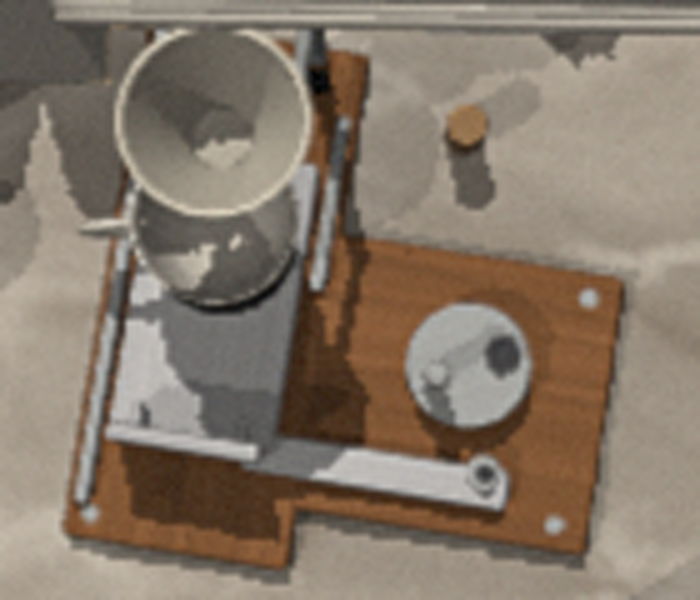

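```bash
cat > h.py <<'E'
import numpy as np
from bench import camera_info
from scipy.optimize import least_squares
def proj(n,P):
    c=camera_info(n);T=np.linalg.inv(np.array(c["cam_to_world"]))
    q=T[:3,:3]@np.asarray(P,float)+T[:3,3]
    return np.array([c["fx"]*q[0]/q[2]+c["cx"],c["fy"]*q[1]/q[2]+c["cy"]])
def px(n,u,v,k=0):
    o={"top":(250,145),"side":(230,170)}[n]
    return np.array([(u+.5)/5-.5+o[0],(v+.5)/5-.5+o[1]])
def tri(obs,p0=(.5,0,.05)):
    r=least_squares(lambda P:np.concatenate([proj(n,P)-uv for n,uv in obs]),p0);return r.x,r.fun
def ray(n,uv,z):
    c=camera_info(n);T=np.array(c["cam_to_world"]);d=T[:3,:3]@np.array([(uv[0]-c["cx"])/c["fx"],(uv[1]-c["cy"])/c["fy"],1])
    return T[:3,3]+d*(z-T[2,3])/d[2]
def S2W(s,P):
    c,n=np.cos(s[2]),np.sin(s[2]);return np.array([s[0]+c*P[0]-n*P[1],s[1]+n*P[0]+c*P[1],P[2]])
E
python3 - <<'E'
from h import *
F=[("top",(582,548),(-.185,-.230,.014)),("top",(622,280),(-.025,-.230,.014)),("top",(365,238),(-.025,-.065,.014)),("top",(68,533),(-.22,.065,.014)),("top",(290,563),(-.22,-.065,.014)),("top",(368,58),(.08,-.065,.014)),
("side",(203,500),(-.185,-.23,.014)),("side",(603,463),(-.025,-.23,.014)),("side",(97,127),(-.22,.065,.014)),("side",(100,263),(-.22,-.065,.014)),("side",(743,203),(.08,-.065,.014)),
("top",(503,353),(-.08,-.165,.037)),("side",(445,326),(-.08,-.165,.037))]
f=lambda s:np.concatenate([proj(n,S2W(s,P))-px(n,*uv) for n,uv,P in F])
r=least_squares(f,[.5,0,0]);print(r.x,np.degrees(r.x[2]));print(r.fun.reshape(-1,2).round(1))
s=r.x
p,e=tri([("top",px("top",437,372)),("side",px("side",386,201))]);print("pegtop",p,e)
a,e=tri([("top",px("top",503,353)),("side",px("side",445,326))]);print("axis",a,e)
aw=S2W(s,(-.08,-.165,.034));print("axis fit",aw)
d=p[:2]-aw[:2];print(np.hypot(*d),"cam angle",np.degrees(np.arctan2(d[1],d[0])-s[2]-np.pi)%360)
for nm,P in dict(plate=(-.165,0,.06),low=(-.04,-.165,.078),org=(0,0,0),roller=(-.151,-.165,.034),dr=(0,0,.203),cup=(-.045,0,.1)).items(): print(nm,S2W(s,P),[proj(n,S2W(s,P)).round(1) for n in("top","side")])
c,e=tri([("top",px("top",467,125)),("side",px("side",714,235))]);print("corktop",c,e)
print("salt",ray("top",(409,214),.036), ray("side",(350,290),.036))
E
```

```text
[ 0.64981297  0.00720827 -0.1437542 ] -8.236509156947578
[[ 0.6  1.6]
 [ 0.9 -0.8]
 [-4.8 -1.4]
 [-1.9  0.3]
 [-0.8  1.6]
 [ 0.3 -1.2]
 [-0.9  1. ]
 [ 1.8  0.5]
 [-1.4 -0.9]
 [-0.9  1.3]
 [ 2.4  2.7]
 [-0.2 -0.3]
 [ 0.2  1.1]]
pegtop [ 0.53310316 -0.10692979  0.07918854] [-0.04973158  0.18480663  0.14521784 -0.0084429 ]
axis [ 0.54630966 -0.14506342  0.04026231] [ 0.01972786 -0.06920885 -0.05216323  0.00346463]
axis fit [ 0.54700033 -0.14462901  0.034     ]
0.04017913607792128 cam angle 298.47205099327203
plate [0.48651492 0.0308461  0.06      ] [array([285.8, 235.9]), array([270.9, 189.2])]
low [ 0.58658774 -0.1503594   0.078     ] [array([353.3, 199.6]), array([338.9, 217.4])]
org [0.64981297 0.00720827 0.        ] [array([297. , 179.3]), array([340.5, 206. ])]
roller [ 0.47673268 -0.13445758  0.034     ] [array([346. , 240.2]), array([283.8, 240.2])]
dr [0.64981297 0.00720827 0.203     ] [array([292. , 168.2]), array([343.8, 126.7])]
cup [0.60527714 0.01365495 0.1       ] [array([292., 191.]), array([322.7, 170.2])]
corktop [ 0.67280582 -0.12347533  0.04701801] [ 0.00981687 -0.02620057 -0.02107506  0.00236039]
salt [ 0.55204627 -0.30914398  0.036     ] [ 0.55153373 -0.30932886  0.036     ]
```

The images put the stand at (0.650, 0.007), yaw −8.2°. The peg is at cam angle about −61°, so the short way is clockwise.

Plan:
1. Shut the fingers and align tool x with stand x.
2. Push the peg in +x and then in −y.
3. Turn the tool 90° and push the plate.

```bash
cat >> h.py <<'E'
from bench import robot
from scipy.spatial.transform import Rotation as Ro
S=np.array([0.64981297,0.00720827,-0.1437542])
def togo(stand):
    o=robot.get_obs();R=Ro.from_euler("xyz",o["ee_rot"]).as_matrix()
    d=S2W(S,stand)-o["tool_pos"];print("slide mm",(R.T@d*1000).round(1),"yaw deg to stand",np.degrees(S[2]-o["ee_rot"][2]).round(2))
def where():
    o=robot.get_obs();d=o["tool_pos"][:2]-S[:2];c,n=np.cos(S[2]),np.sin(S[2])
    print("stand mm",np.round(1000*np.array([c*d[0]+n*d[1],-n*d[0]+c*d[1],o["tool_pos"][2]]),1),"F",o["wrist_force"].round(1),"t",round(o["time"],2),"w",round(o["width"],4),"yawrel",np.degrees(o["ee_rot"][2]-S[2]).round(2))
E
python3 -c "
from h import *
togo((-.135,-.131,.13));where()"
```

```text
slide mm [-255.4   75.   414.3] yaw deg to stand 58.11
stand mm [-351.8 -566.8  204.5] F [0.6 0.4 0.5] t 0.1 w 0.0939 yawrel -58.11
```

```bash
python3 -m creep '[{"slide":[-20,0,32],"roll":-5,"grip":1},{"slide":[-40,0,65],"roll":-10,"grip":1},{"slide":[-60,0,97],"roll":-15,"grip":1},{"slide":[-80,0,130],"roll":-20,"grip":1},{"slide":[-100,0,162],"roll":-25,"grip":1},{"slide":[-120,0,195],"roll":-30,"grip":1},{"slide":[-140,0,227],"roll":-35,"grip":1},{"slide":[-160,0,260],"roll":-40,"grip":1},{"slide":[-180,0,292],"roll":-45,"grip":1},{"slide":[-200,0,325],"roll":-50,"grip":1},{"slide":[-220,0,357],"roll":-55,"grip":1},{"slide":[-240,0,390],"roll":-58,"grip":1},{"slide":[-250,0,405],"roll":-58,"grip":1},{"slide":[-255,0,414],"roll":-58,"grip":1},{"slide":[-255,30,414],"roll":-58,"grip":1},{"slide":[-255,60,414],"roll":-58,"grip":1},{"slide":[-255,75,414],"roll":-58,"grip":1},{"slide":[-255,75,414],"roll":-58,"grip":1}]'
python3 - <<'E'
from h import *
from bench import snapshot
import cv2
where();togo((-.135,-.131,.052))
for n in("side","top"):
    im=snapshot(n)[:,:,::-1]; im=im[60:260,200:440] if n=="side" else im[140:265,230:430]
    cv2.imwrite(f"pics/{n}1.png",cv2.resize(im,None,fx=3,fy=3,interpolation=cv2.INTER_CUBIC))
E
```

```text
time: 1.6
tool_pos: [0.4943, -0.1038, 0.1254]
ee_rot: [-1.57, 0.01, -0.147]
wrist_force: [-0.7, -0.5, -0.6]
width: 0.0007
stand mm [-138.  -132.1  125.4] F [-0.7 -0.5 -0.6] t 1.6 w 0.0007 yawrel -0.16
slide mm [ 3.8 73.4  1.1] yaw deg to stand 0.16
```

View pics/side1.png

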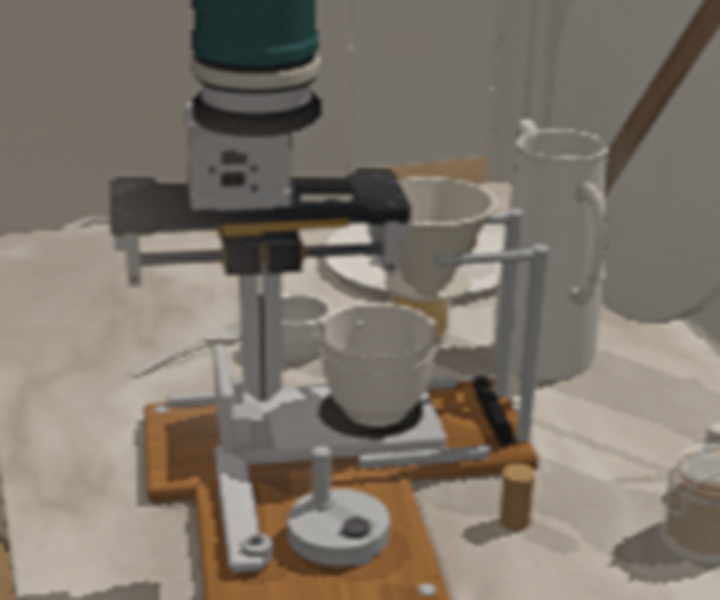

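View pics/top1.png

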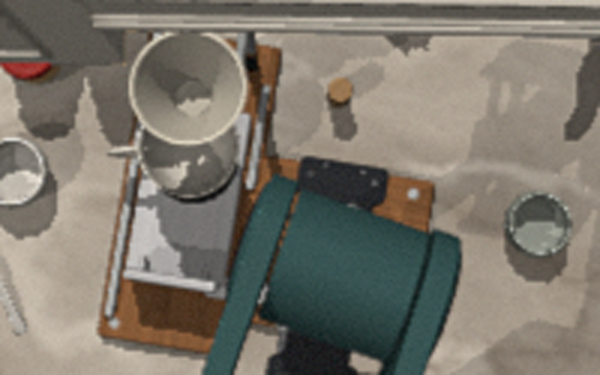

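The side view shows the shut fingers above and behind the peg (tips at crop (262,395), peg top at crop (320,452)). The gripper body is well clear of the dripper. Next I'll descend.

```bash
python3 -m creep '[{"slide":[2,25,1],"roll":0,"grip":1},{"slide":[3,50,1],"roll":0,"grip":1},{"slide":[4,68,1],"roll":0,"grip":1},{"slide":[4,74,1],"roll":0,"grip":1},{"slide":[4,74,1],"roll":0,"grip":1}]'
python3 - <<'E'
from h import *
from bench import snapshot
import cv2
where()
im=snapshot("side")[:,:,::-1][150:270,230:390]
cv2.imwrite("pics/side2.png",cv2.resize(im,None,fx=5,fy=5,interpolation=cv2.INTER_CUBIC))
E
```

```text
time: 2.12
tool_pos: [0.5014, -0.1041, 0.0563]
ee_rot: [-1.571, 0.001, -0.146]
wrist_force: [0.6, -0.0, 0.3]
width: 0.0007
stand mm [-130.9 -131.4   56.3] F [ 0.6 -0.   0.3] t 2.12 w 0.0007 yawrel -0.15
```

View pics/side2.png

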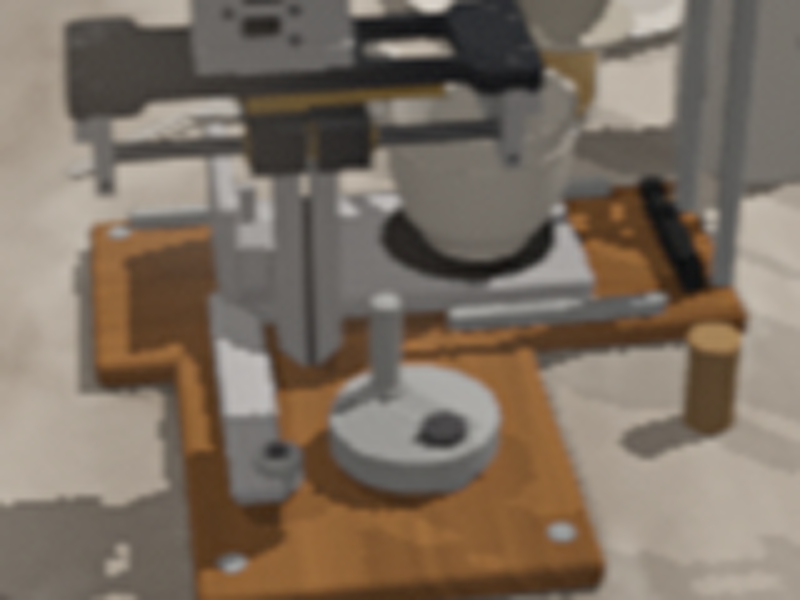

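The shut fingertip stands behind and to the left of the peg (tip at crop (312,360), peg at (385,300-385)). Pushing gently in +x.

```bash
python3 -m creep '[{"slide":[4,2,0],"roll":0,"grip":1},{"slide":[8,4,0],"roll":0,"grip":1},{"slide":[11,4,0],"roll":0,"grip":1},{"slide":[14,4,0],"roll":0,"grip":1},{"slide":[17,4,0],"roll":0,"grip":1},{"slide":[20,4,0],"roll":0,"grip":1},{"slide":[23,4,0],"roll":0,"grip":1},{"slide":[26,4,0],"roll":0,"grip":1},{"slide":[29,4,0],"roll":0,"grip":1},{"slide":[32,4,0],"roll":0,"grip":1},{"slide":[32,4,0],"roll":0,"grip":1}]'
python3 - <<'E'
from h import *
from bench import snapshot
import cv2
where()
im=snapshot("side")[:,:,::-1][150:270,230:390]
cv2.imwrite("pics/side3.png",cv2.resize(im,None,fx=5,fy=5,interpolation=cv2.INTER_CUBIC))
E
```

```text
time: 3.08
tool_pos: [0.534, -0.1087, 0.0523]
ee_rot: [-1.571, -0.001, -0.146]
wrist_force: [-1.5, 0.4, -0.7]
width: 0.0007
stand mm [ -98.  -131.3   52.3] F [-1.5  0.4 -0.7] t 3.08 w 0.0007 yawrel -0.11
```

View pics/side3.png

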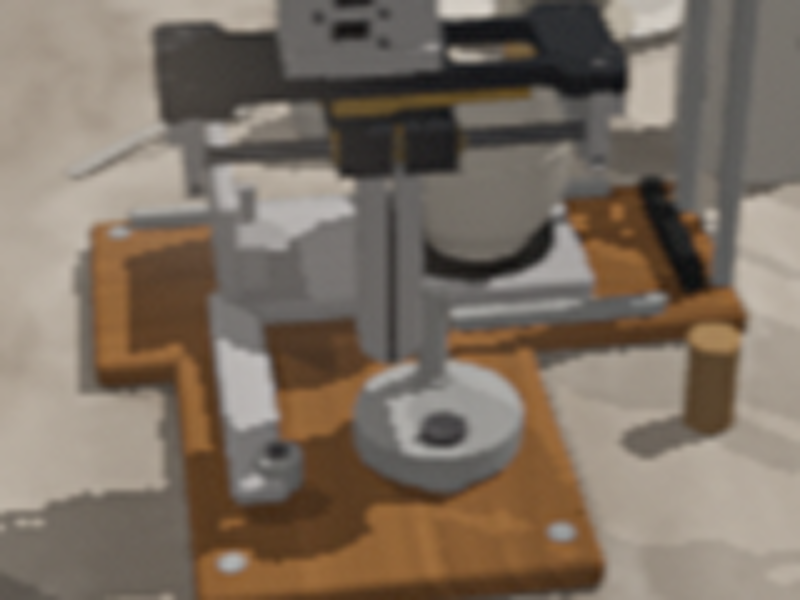

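The peg has followed and is now at crop (433,330), about abeam of the axis. Continuing.

```bash
python3 -m creep '[{"slide":[3,0,0],"roll":0,"grip":1},{"slide":[6,0,0],"roll":0,"grip":1},{"slide":[9,0,0],"roll":0,"grip":1},{"slide":[12,0,-1],"roll":0,"grip":1},{"slide":[15,0,-2],"roll":0,"grip":1},{"slide":[18,0,-3],"roll":0,"grip":1},{"slide":[21,0,-4],"roll":0,"grip":1},{"slide":[24,0,-5],"roll":0,"grip":1},{"slide":[26,0,-6],"roll":0,"grip":1},{"slide":[26,0,-6],"roll":0,"grip":1}]'
python3 - <<'E'
from h import *
from bench import snapshot
import cv2
where()
im=snapshot("side")[:,:,::-1][150:270,230:390]
cv2.imwrite("pics/side4.png",cv2.resize(im,None,fx=5,fy=5,interpolation=cv2.INTER_CUBIC))
E
```

```text
time: 3.97
tool_pos: [0.5585, -0.1191, 0.0525]
ee_rot: [-1.572, -0.0, -0.146]
wrist_force: [-2.6, -0.4, -0.0]
width: 0.0004
stand mm [ -72.3 -138.1   52.5] F [-2.6 -0.4 -0. ] t 3.97 w 0.0004 yawrel -0.14
```

View pics/side4.png

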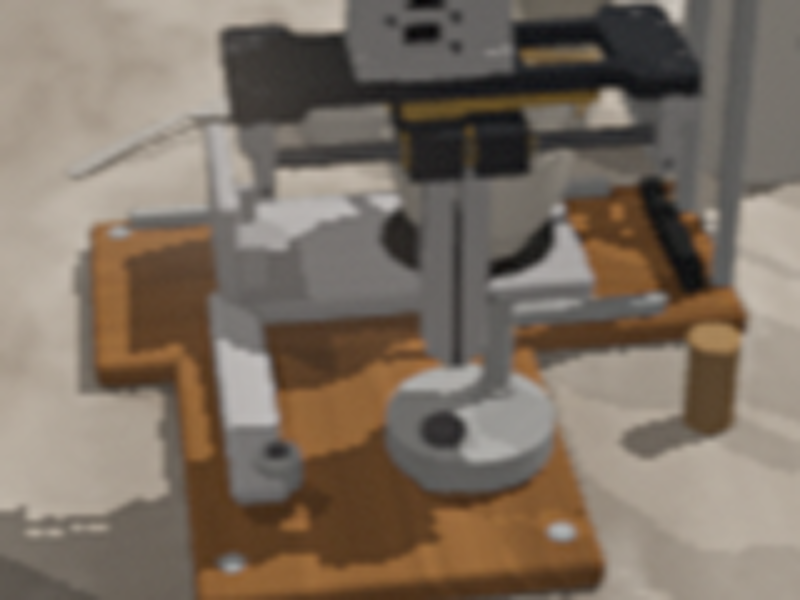

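The peg is now at crop (499,297), about 45° short of the low point. I'll back off, go round to the peg's left side and then push in −y.

```bash
python3 -m creep '[{"slide":[-4,0,0],"roll":0,"grip":1},{"slide":[-7,0,4],"roll":0,"grip":1},{"slide":[-7,0,14],"roll":0,"grip":1},{"slide":[-5,0,24],"roll":0,"grip":1},{"slide":[5,0,25],"roll":0,"grip":1},{"slide":[15,0,25],"roll":0,"grip":1},{"slide":[24,0,25],"roll":0,"grip":1},{"slide":[28,0,25],"roll":0,"grip":1},{"slide":[28,0,25],"roll":0,"grip":1}]'
python3 - <<'E'
from h import *
from bench import snapshot
import cv2
where()
im=snapshot("side")[:,:,::-1][150:270,230:390]
cv2.imwrite("pics/side5.png",cv2.resize(im,None,fx=5,fy=5,interpolation=cv2.INTER_CUBIC))
im=snapshot("top")[:,:,::-1][145:265,250:390]
cv2.imwrite("pics/top5.png",cv2.resize(im,None,fx=4,fy=4,interpolation=cv2.INTER_CUBIC))
for b in (0,15,30,45,60):
  P=S2W(S,(-.08+.04*np.cos(np.radians(b)),-.165+.04*np.sin(np.radians(b)),.08)); q=proj("side",P); print(b,((q-[230,150]+.5)*5-.5).round())
E
```

```text
time: 4.77
tool_pos: [0.5907, -0.097, 0.0525]
ee_rot: [-1.571, -0.001, -0.145]
wrist_force: [-0.8, 0.2, 0.4]
width: 0.0002
stand mm [ -43.6 -111.6   52.5] F [-0.8  0.2  0.4] t 4.77 w 0.0002 yawrel -0.07
0 [546. 335.]
15 [538. 321.]
30 [524. 309.]
45 [504. 299.]
60 [482. 293.]
```

View pics/side5.png

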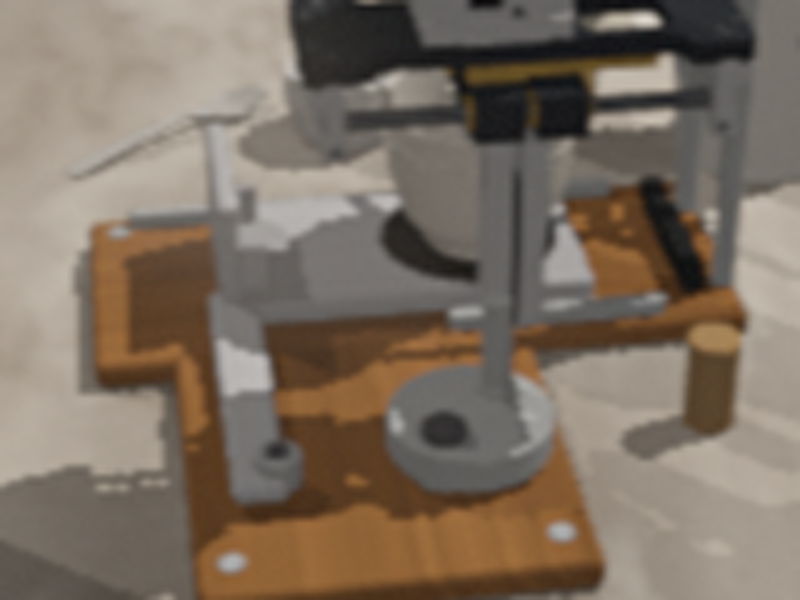

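View pics/top5.png

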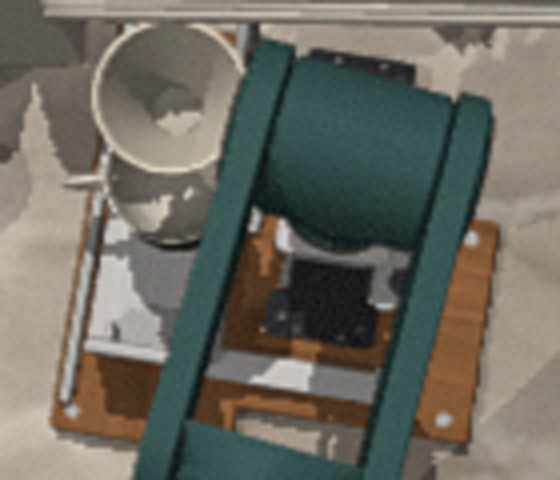

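The finger is now left of the peg, and the peg stands at about 48° (crop (499,298)). Pushing in −y.

```bash
python3 -m creep '[{"slide":[-3,0,-4],"roll":0,"grip":1},{"slide":[-3,0,-8],"roll":0,"grip":1},{"slide":[-3,0,-11],"roll":0,"grip":1},{"slide":[-3,0,-14],"roll":0,"grip":1},{"slide":[-3,0,-17],"roll":0,"grip":1},{"slide":[-3,0,-20],"roll":0,"grip":1},{"slide":[-2,0,-23],"roll":0,"grip":1},{"slide":[-1,0,-26],"roll":0,"grip":1},{"slide":[0,0,-29],"roll":0,"grip":1},{"slide":[0,0,-32],"roll":0,"grip":1},{"slide":[0,0,-34],"roll":0,"grip":1},{"slide":[0,0,-36],"roll":0,"grip":1},{"slide":[0,0,-38],"roll":0,"grip":1},{"slide":[0,0,-38],"roll":0,"grip":1}]'
python3 - <<'E'
from h import *
from bench import snapshot
import cv2
where()
im=snapshot("side")[:,:,::-1][150:270,230:390]
cv2.imwrite("pics/side6.png",cv2.resize(im,None,fx=5,fy=5,interpolation=cv2.INTER_CUBIC))
E
```

```text
time: 6.03
tool_pos: [0.5839, -0.1354, 0.0527]
ee_rot: [-1.571, -0.0, -0.146]
wrist_force: [1.1, 2.8, 0.9]
width: 0.0006
stand mm [ -44.8 -150.6   52.7] F [1.1 2.8 0.9] t 6.03 w 0.0006 yawrel -0.14
```

View pics/side6.png

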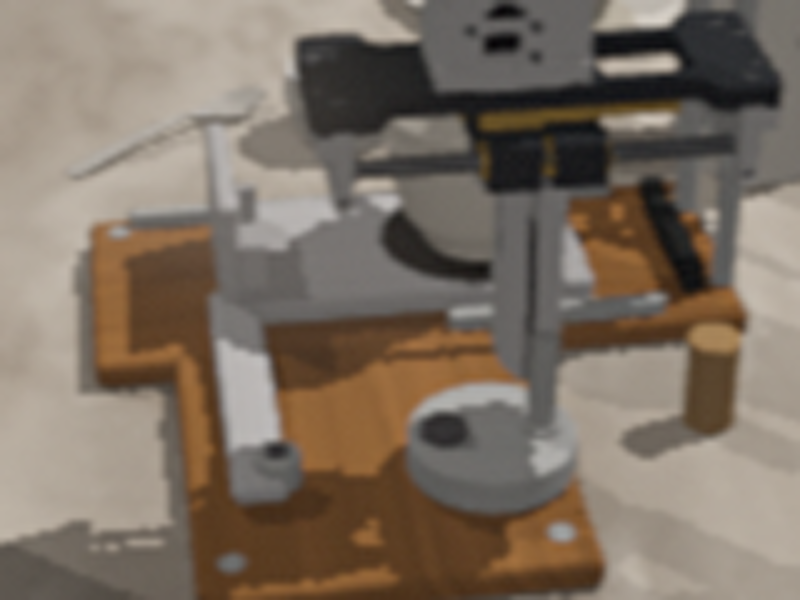

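The peg is at crop (543,335), against a predicted low point of (546,335). I'll retract left and up, then swing to a spot behind the push plate while rotating.

```bash
python3 -m creep '[{"slide":[0,0,5],"roll":0,"grip":1},{"slide":[0,-5,12],"roll":0,"grip":1},{"slide":[0,-35,12],"roll":0,"grip":1},{"slide":[0,-70,12],"roll":0,"grip":1},{"slide":[-10,-95,14],"roll":0,"grip":1},{"slide":[-40,-95,30],"roll":7,"grip":1},{"slide":[-70,-95,45],"roll":14,"grip":1},{"slide":[-100,-95,60],"roll":21,"grip":1},{"slide":[-125,-95,80],"roll":28,"grip":1},{"slide":[-140,-95,100],"roll":35,"grip":1},{"slide":[-152,-95,120],"roll":42,"grip":1},{"slide":[-152,-95,140],"roll":49,"grip":1},{"slide":[-152,-95,150],"roll":56,"grip":1},{"slide":[-152,-95,150],"roll":63,"grip":1},{"slide":[-152,-95,150],"roll":70,"grip":1},{"slide":[-152,-95,150],"roll":77,"grip":1},{"slide":[-152,-95,150],"roll":84,"grip":1},{"slide":[-152,-95,150],"roll":90,"grip":1},{"slide":[-152,-95,150],"roll":90,"grip":1}]'
python3 - <<'E'
from h import *
from bench import snapshot
import cv2
where();togo((-.195,0,.055))
im=snapshot("side")[:,:,::-1][150:270,230:390]
cv2.imwrite("pics/side7.png",cv2.resize(im,None,fx=5,fy=5,interpolation=cv2.INTER_CUBIC))
im=snapshot("top")[:,:,::-1][145:265,250:390]
cv2.imwrite("pics/top7.png",cv2.resize(im,None,fx=5,fy=5,interpolation=cv2.INTER_CUBIC))
E
```

```text
time: 7.67
tool_pos: [0.4551, 0.0353, 0.1476]
ee_rot: [-1.571, -0.001, -1.718]
wrist_force: [-0.9, -0.0, 0.6]
width: 0.0003
stand mm [-1.968e+02 -1.000e-01  1.476e+02] F [-0.9 -0.   0.6] t 7.67 w 0.0003 yawrel -90.2
slide mm [-0.3 92.6  1.8] yaw deg to stand 90.2
```

View pics/side7.png

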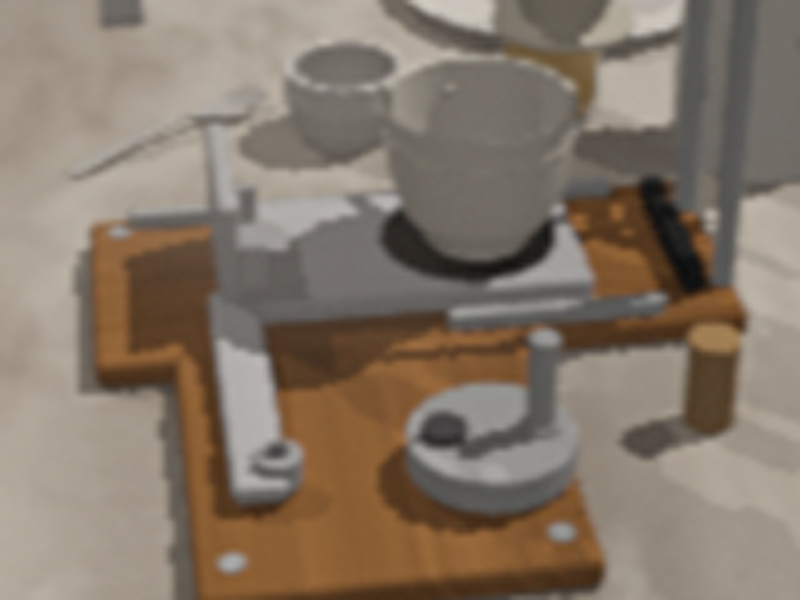

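View pics/top7.png

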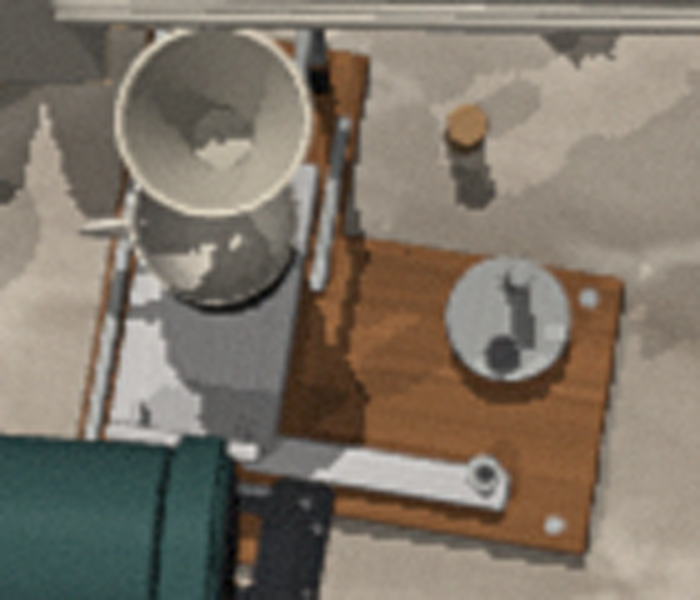

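```bash
python3 - <<'E'
from h import *
ps=px("side",544,338)-[0,20]
p,e=tri([("top",px("top",516,276)),("side",ps)]);aw=S2W(S,(-.08,-.165,.034));d=p[:2]-aw[:2]
print(p,e,np.hypot(*d),np.degrees(np.arctan2(d[1],d[0])-S[2]))
E
python3 -m creep '[{"slide":[0,30,0],"roll":0,"grip":1},{"slide":[0,60,0],"roll":0,"grip":1},{"slide":[0,82,0],"roll":0,"grip":1},{"slide":[0,92,0],"roll":0,"grip":1},{"slide":[0,92,0],"roll":0,"grip":1}]'
python3 - <<'E'
from h import *
from bench import snapshot
import cv2
where()
im=snapshot("side")[:,:,::-1][150:270,230:390]
cv2.imwrite("pics/side8.png",cv2.resize(im,None,fx=5,fy=5,interpolation=cv2.INTER_CUBIC))
E
```

```text
[ 0.58602659 -0.14914045  0.07782104] [ 0.00539535 -0.01692006 -0.0130413   0.00109296] 0.039286161156222875 1.6423768807018029
time: 8.18
tool_pos: [0.4531, 0.0355, 0.0528]
ee_rot: [-1.577, -0.001, -1.715]
wrist_force: [-0.3, -0.6, -0.4]
width: 0.0004
stand mm [-198.7   -0.2   52.8] F [-0.3 -0.6 -0.4] t 8.18 w 0.0004 yawrel -90.03
```

View pics/side8.png

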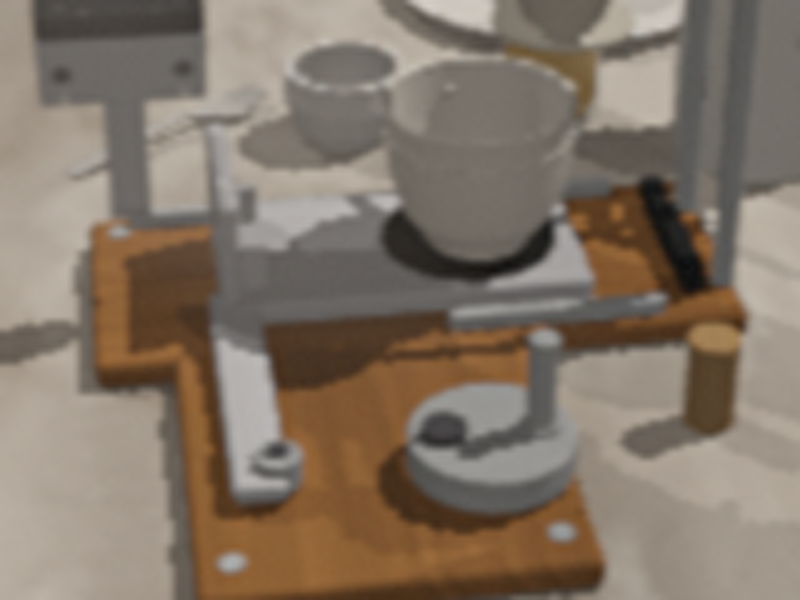

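The cam is within 2° of its low point. The fingertip (crop (127,220)) is behind the plate's middle, so I'll push the carriage gently.

```bash
python3 -m creep '[{"slide":[0,0,6],"roll":0,"grip":1},{"slide":[0,0,12],"roll":0,"grip":1},{"slide":[0,0,17],"roll":0,"grip":1},{"slide":[0,0,20],"roll":0,"grip":1},{"slide":[0,0,22],"roll":0,"grip":1},{"slide":[0,0,24],"roll":0,"grip":1},{"slide":[0,0,26],"roll":0,"grip":1},{"slide":[0,0,28],"roll":0,"grip":1},{"slide":[0,0,30],"roll":0,"grip":1},{"slide":[0,0,32],"roll":0,"grip":1},{"slide":[0,0,34],"roll":0,"grip":1},{"slide":[0,0,36],"roll":0,"grip":1},{"slide":[0,0,38],"roll":0,"grip":1},{"slide":[0,0,40],"roll":0,"grip":1},{"slide":[0,0,42],"roll":0,"grip":1},{"slide":[0,0,44],"roll":0,"grip":1},{"slide":[0,0,46],"roll":0,"grip":1},{"slide":[0,0,48],"roll":0,"grip":1},{"slide":[0,0,50],"roll":0,"grip":1},{"slide":[0,0,52],"roll":0,"grip":1}]'
python3 - <<'E'
from h import *
from bench import snapshot
import cv2
where()
im=snapshot("side")[:,:,::-1][150:270,230:390]
cv2.imwrite("pics/side9.png",cv2.resize(im,None,fx=5,fy=5,interpolation=cv2.INTER_CUBIC))
E
```

```text
time: 9.9
tool_pos: [0.507, 0.0279, 0.0554]
ee_rot: [-1.571, 0.0, -1.716]
wrist_force: [-2.3, 1.5, 1.0]
width: 0.0
stand mm [-1.443e+02  1.000e-01  5.540e+01] F [-2.3  1.5  1. ] t 9.9 w 0.0 yawrel -90.11
```

View pics/side9.png

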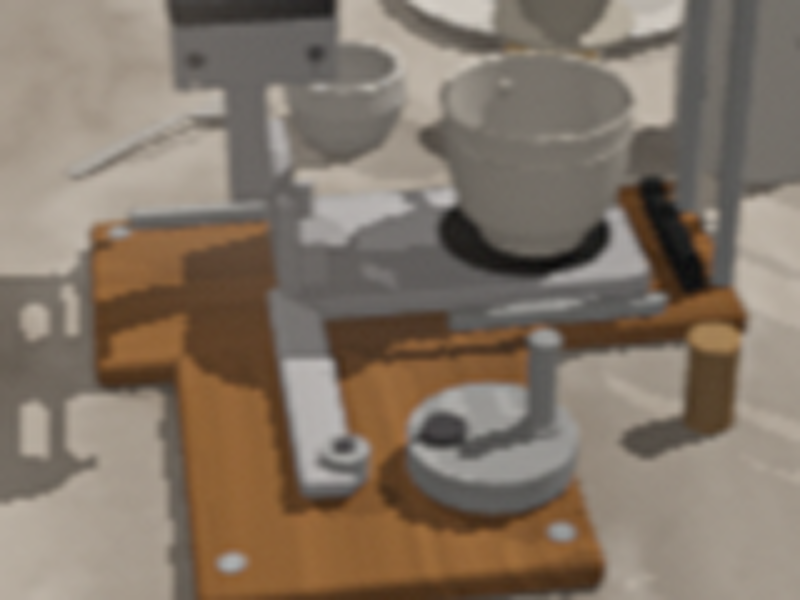

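The carriage and cup move along together (cup now at crop (535,150), roller at (343,450)), and there are about 16 mm to go.

```bash
python3 -m creep '[{"slide":[0,0,2],"roll":0,"grip":1},{"slide":[0,0,4],"roll":0,"grip":1},{"slide":[0,0,6],"roll":0,"grip":1},{"slide":[0,0,8],"roll":0,"grip":1},{"slide":[0,0,10],"roll":0,"grip":1},{"slide":[0,0,12],"roll":0,"grip":1},{"slide":[0,0,13],"roll":0,"grip":1},{"slide":[0,0,14],"roll":0,"grip":1},{"slide":[0,0,14],"roll":0,"grip":1}]';python3 -c "
from h import *
where()"
```

```text
time: 10.7
tool_pos: [0.521, 0.0258, 0.0554]
ee_rot: [-1.57, 0.0, -1.717]
wrist_force: [-2.0, 1.5, -0.8]
width: 0.0003
stand mm [-130.1   -0.    55.4] F [-2.   1.5 -0.8] t 10.7 w 0.0003 yawrel -90.11
```

```bash
python3 -m creep '[{"slide":[0,0,0.5],"roll":0,"grip":1},{"slide":[0,0,1],"roll":0,"grip":1},{"slide":[0,0,1],"roll":0,"grip":1}]';python3 -c "
from h import *
where()"
```

```text
time: 10.95
tool_pos: [0.5212, 0.0258, 0.0554]
ee_rot: [-1.572, -0.0, -1.716]
wrist_force: [-4.4, -0.0, 0.6]
width: 0.0005
stand mm [-130.    -0.    55.4] F [-4.4 -0.   0.6] t 10.95 w 0.0005 yawrel -90.11
```

```bash
python3 -m creep '[{"slide":[0,0,0.5],"roll":0,"grip":1},{"slide":[0,0,1],"roll":0,"grip":1},{"slide":[0,0,1],"roll":0,"grip":1}]';python3 -c "
from h import *
where()"
```

```text
time: 11.2
tool_pos: [0.5212, 0.0258, 0.0554]
ee_rot: [-1.574, -0.0, -1.716]
wrist_force: [-7.4, 1.8, 3.8]
width: 0.0009
stand mm [-130.    -0.    55.4] F [-7.4  1.8  3.8] t 11.2 w 0.0009 yawrel -90.1
```

```bash
python3 -m creep '[{"slide":[0,0,0.5],"roll":0,"grip":1},{"slide":[0,0,1],"roll":0,"grip":1},{"slide":[0,0,1],"roll":0,"grip":1}]';python3 - <<'E'
from h import *
from bench import snapshot
import cv2
where()
im=snapshot("side")[:,:,::-1][150:270,230:390]
cv2.imwrite("pics/side10.png",cv2.resize(im,None,fx=5,fy=5,interpolation=cv2.INTER_CUBIC))
E
```

```text
time: 11.45
tool_pos: [0.5211, 0.0258, 0.0554]
ee_rot: [-1.577, -0.0, -1.716]
wrist_force: [-8.9, 1.4, 5.1]
width: 0.0005
stand mm [-130.    -0.    55.4] F [-8.9  1.4  5.1] t 11.45 w 0.0005 yawrel -90.1
```

View pics/side10.png

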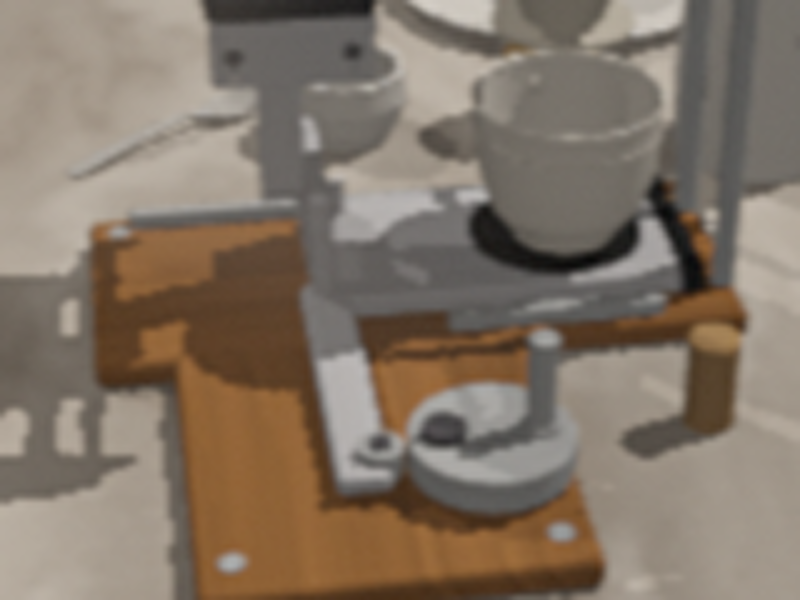

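The tool stays at x −130 while the force climbs to about 10 N, and the deck edge is at the black end stop (crop (685,250)), so the carriage is home. Retreating.

```bash
python3 -m creep '[{"slide":[0,0,-4],"roll":0,"grip":1},{"slide":[0,0,-12],"roll":0,"grip":1},{"slide":[0,0,-35],"roll":0,"grip":1},{"slide":[0,-15,-65],"roll":0,"grip":1},{"slide":[0,-45,-90],"roll":0,"grip":1},{"slide":[0,-80,-105],"roll":0,"grip":1},{"slide":[0,-115,-115],"roll":0,"grip":1},{"slide":[20,-140,-130],"roll":0,"grip":1},{"slide":[55,-150,-140],"roll":0,"grip":1},{"slide":[90,-150,-145],"roll":0,"grip":1},{"slide":[125,-150,-150],"roll":0,"grip":1},{"slide":[160,-150,-150],"roll":0,"grip":1},{"slide":[195,-150,-150],"roll":0,"grip":1},{"slide":[230,-150,-150],"roll":0,"grip":1},{"slide":[265,-150,-150],"roll":0,"grip":1},{"slide":[290,-150,-150],"roll":0,"grip":1},{"slide":[300,-150,-150],"roll":0,"grip":1},{"slide":[300,-150,-150],"roll":0,"grip":1}]';python3 - <<'E'
from h import *
from bench import snapshot
import cv2
where()
im=snapshot("side")[:,:,::-1]; cv2.imwrite("pics/side11f.png",im);im=im[150:270,230:390]
cv2.imwrite("pics/side11.png",cv2.resize(im,None,fx=5,fy=5,interpolation=cv2.INTER_CUBIC))
im=snapshot("top")[:,:,::-1][145:265,210:430]
cv2.imwrite("pics/top11.png",cv2.resize(im[:,40:180],None,fx=5,fy=5,interpolation=cv2.INTER_CUBIC))
for nm,P in dict(roller0=(-.151,-.165,.034),rollerH=(-.106,-.165,.034),plateTopRightH=(-.12,-.042,.076),plateTopLeftH=(-.12,.042,.076)).items():
  q=proj("side",S2W(S,P));t=proj("top",S2W(S,P)); print(nm,((q-[230,150]+.5)*5-.5).round(),((t-[250,145]+.5)*5-.5).round())
E
```

```text
time: 13.0
tool_pos: [0.3313, -0.2514, 0.2054]
ee_rot: [-1.57, -0.001, -1.72]
wrist_force: [0.1, 0.9, 0.3]
width: 0.0006
stand mm [-278.2 -301.6  205.4] F [0.1 0.9 0.3] t 13.0 w 0.0006 yawrel -90.32
roller0 [271. 453.] [482. 478.]
rollerH [382. 443.] [495. 398.]
plateTopRightH [313. 206.] [269. 386.]
plateTopLeftH [294. 119.] [115. 361.]
```

View pics/side11.png

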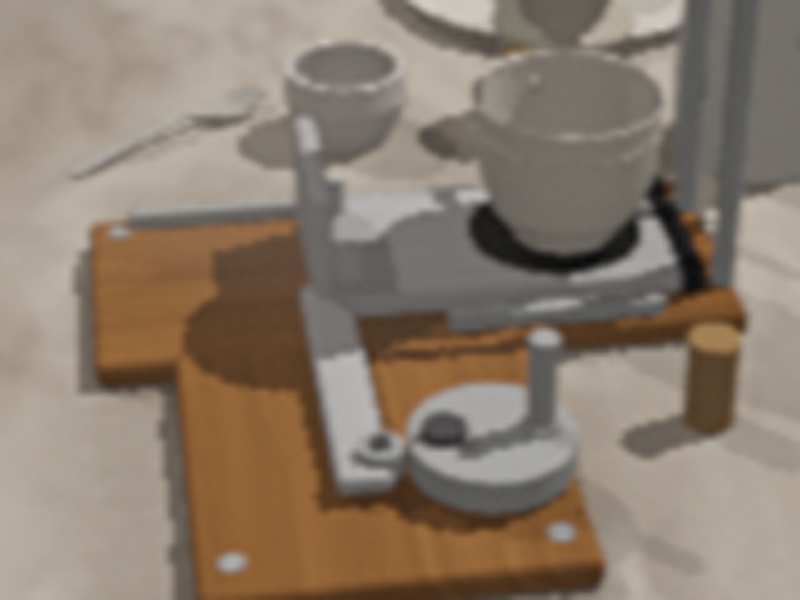

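View pics/top11.png

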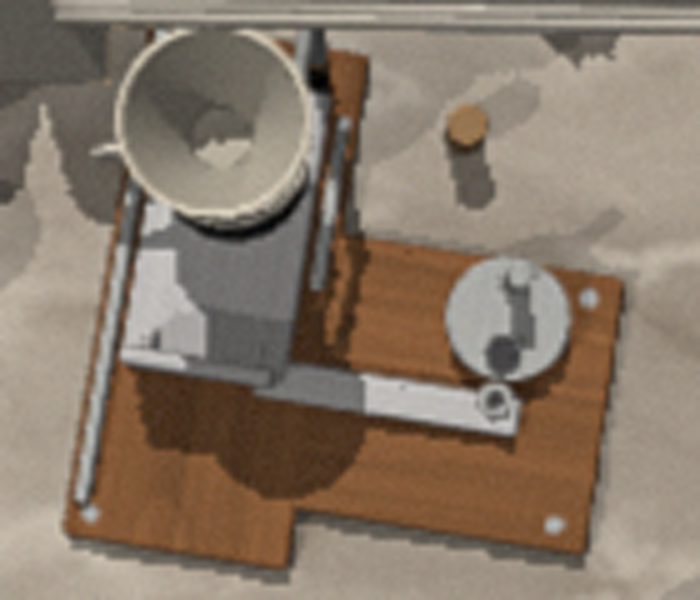

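View pics/side11f.png

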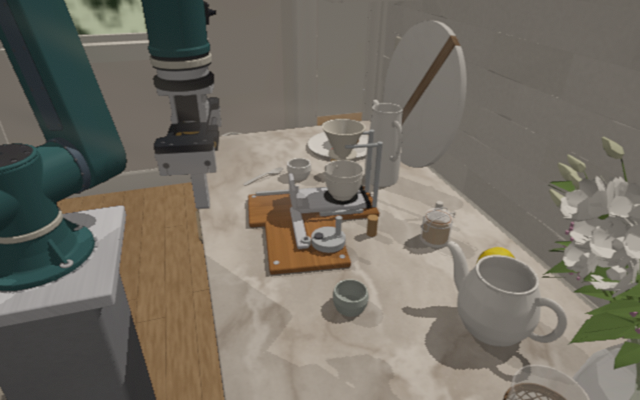

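Roller seen at side crop (380,442) and top crop (496,400); the fully-home prediction is (382,443) and (495,398). The cup is upright below the dripper, the peg is still at the low point, and the bystanders have not moved. Handing in.

```bash
python3 -c "
from bench import ticket
print(ticket.close_job())"
```

```text
the job is handed in; nothing more can be done
None
```

The job is done and handed in: the cam is at its low point, the carriage is fully home, and the cup stands upright below the dripper.

**What I did**
- I pushed the peg round with the shut fingertips, first forward and then to the right, from about −61° to the low point. The two camera views put it within about 2°.
- Only after that check did I push the upright front plate forward.
- The carriage stopped moving while the push rose to about 10 N, so it is against its end stop.

**Last checks**
- **Carriage:** the roller was within 2 enlarged-crop pixels (about 1 mm) of where full travel should put it, in both views.
- **Arm:** it had retreated clear of everything, with no contact force beyond sensor noise, at 13.0 s.
- **Bystanders:** the cork, sugar bowl, teaspoon and salt cellar had not moved. The honey jar was hidden in the final pictures, so I did not check it, but the arm did not go near it.
- **Disagreement:** the tool stopped about 2 mm short of where I had worked out. That is within the camera calibration and my fit of the stand's position, and the roller pictures agree with fully home.

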